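Wind the dish turner and hold its cam lift at the top

ROBOT

A 7-joint arm with a two-finger parallel gripper is mounted at the origin on the work surface. World frame = base frame: x ahead of the robot, y to its left, z up, the work surface at z = 0. Lengths are in m, angles in rad, forces in N, time in s.
With the tool pointing down it reaches from about 0.4 to 0.875 m from the base axis. Payload 19.3 kg.
Tool frame: the origin (TCP) lies midway between the tips of the shut fingers; the grasp point (between the pads) lies 19 mm behind it (bot.pinch_z is the distance from the TCP to the grasp point, in m); z points along the fingers, y is the direction in which the jaws open and shut (so a half turn about z gives the same grasp; the last joint's range is limited). The gripper opens to 85 mm and grips with 20 to 120 N. Pads are 22 mm wide; open, the fingers measure 114 mm over their backs; the gripper's body (76 mm by 85 mm) begins 54 mm behind the grasp point. The pads swing forward as they close: fully open they stand 13 mm farther back than shut.
Start: joints at [-1.231, 0.521, -0.036, 1.599, 0.021, 1.021, -0.113], TCP at [0.249, 0.573, 0.231] pointing down, gripper open.
Joint ranges: [-2.91, 2.91], [-0.3, 2.13], [-1.5, 1.42], [0.17, 2.43], [-1.26, 4.41], [0.16, 1.93], [-2.52, 2.52]. Speed limits (rad/s): [1.89, 1.89, 2.39, 2.39, 3.01, 3.01, 3.01].

INTERFACE

Orientations are given as [roll, pitch, yaw] about the fixed x, y, z axes, in that order (R = Rz(yaw) Ry(pitch) Rx(roll)).
In Python, from workcell import bot gives the robot as it stands. The module is installed in compiled form; this text tells all that it offers.
- The arm moves only by the tool move_arm, never from a script. Its argument "moves" is text: rows parted by semicolons, each of 4 numbers parted by spaces: the shift along the tool's x, y, z in mm, then the turn about the tool's z in rad. In form: dx dy dz yaw; .... A call has exactly 10 rows; each row is the pose to reach, as a shift and turn from the pose commanded when the call began, along the tool's axes at that moment; what a row does not reach only later rows make up. A row lasts 1/12 s, in which the tool goes at most 41.7 mm and 7.16 degrees, less where a joint would pass 70% of its speed; a pose out of reach is approached as far as the arm can. A call with a gripper value outside its range is refused whole. "grip" is the opening, from 0 (shut) to 1 (fully open), set as the call begins (left out, the last holds). The fingers move at their own pace and stop on an object; "grip_force" is the grip in N (left out, the last holds). Time passes only in rows, so rows that repeat a pose let the fingers close, or fill a call up. It gives the time, the measured TCP pose, the force and the opening at its end, in the units of the state.
- bot.observe(): the state, without advancing time (a new reading comes with each control period).
- bot.grab_frame(name): name is "scene" or "side" or "wrist"; returns a dict with "frame" (384x512x3 uint8, red, green, blue), "z_map" (384x512 float32, m along the optical axis (not along the pixel's ray), 0 where there is no reading), "K" (3x3 intrinsics, pixels), "eye" and "attitude" of the camera in the world. Camera axes: x right, y up, looking along -z (the intrinsics and any distortion apply to the point x, -y, -z); pixel columns grow to the right and rows downward; lengths in m; the calibration is good to about 2 mm. A picture is of the moment at which its call begins.
- bot.job_done(): hands the job in, once; it reports no verdict.
Trained networks look in a picture, given as the dict that the camera call returned (one of the last four; its "shot" number tells which), for a name from the list of things; names that differ only in an ending like _2 or _b are one class to them, and where a whole thing is asked for, a point or a joint stands for the part that bears it (a point fixed in the world has none). Each returns a list of dicts, best first, with "conf" (0 to 1); they miss things now and then, are a little off and sometimes report something else, mostly with a low value. They report only what shows in the picture. A call takes as long as a camera call.
- bot.search_frame(picture, label): "at" ([column, row] in pixels, amid what is visible of it).
- bot.pinpoint(picture, label): "at" ([column, row] in pixels: a listed point, or the origin of a listed thing).
The state is a dict: "clock": time; "qpos": joint angles; "qd": joint speeds; "joint_efforts": joint torques, N m; "position": TCP position; "tool_rot": TCP orientation; "force": force on the tool from outside, world axes, zero at the start; "moment": the same for the moment, N m; "grip_width": finger opening in m.
Only numpy, scipy, OpenCV 4.12 (cv2) and the standard library are available. Lean on these libraries where they do the work, as an engineer would, in place of code of your own. Each camera call takes 0.05 s, during which the arm holds its last target. There are 200 camera calls.

TASK

Get the specimen dish ready for viewing on the spring-driven dish turner: wind the brass key clockwise, in as many partial turns as you need, until it comes to its stop. Then take the red bar of the cam lever, swing it up and over until the stage stands at the highest point of its lift, and finish while still holding the lever there, because it springs back if let go. The dish rides on the stage: do not touch the dish or the stage, and leave the other glassware and tools where they are.

Things in the scene. Friction and masses are not known exactly. Their poses are not given: they have to be found in the camera images.
- stand: dish turner: white housing fixed to the bench, 60 mm high, x -85 to 85 and y -85 to 160 mm in its frame. Origin on the bench; x points away from the robot at yaw 0, y left, z up; yaw -15 to 26 degrees. In its frame: key axis vertical at (0, 110) mm; lever pivot axis along y at x = 0, 75 mm above the bench; stage axis vertical at (0, -25) mm
- key_grip (a point): centre of the brass wing of the winding key, on the key's vertical axis, 110 mm above the bench. The wing is 42 mm long (this point's x), 10 mm thick (its y), 26 mm tall (97 to 123 mm above the bench), free on all sides; grip it across its thickness from above. The axes turn with the key
- key (a joint): turn of the key in rad, clockwise seen from above; 0 is unwound with the wing along the stand's x, the stop (fully wound) is at 3.2. It starts between 0.1 and 0.6. Turning takes about 0.1 N m; when let go it stays where it was left
- lever_bar (a point): where to grip the red round bar at the end of the cam lever: the middle of its free part. The bar is 14 mm thick, along the stand's y; this point is at y = -163 mm there, the bar ends 30 mm farther out (-y) and meets the lever arm (10 mm thick steel) 35 mm inwards. At rest: x = -85 mm in the stand's frame, 75 mm up. It turns with the lever, so it must turn between fingers that keep their attitude
- lever (a joint): cam lever angle, rad: 0 at rest, level, pointing to the stand's -x; grows as the bar swings up and over to +x: bar at x = -85 cos(angle) mm, 75 + 85 sin(angle) mm above the bench. Stage highest at 1.40 (lever 80 degrees above level, nearly upright); beyond it the stage sinks; stop at 2.3. A spring draws it back to 0: about 4 N at the bar at first, 6 N at the highest point
- stage (a joint): height in m by which the stage has been lifted by the cam: 0 at rest, 0.018 at the highest point
- stage_top (a point): centre of the upper face of the round black stage (108 mm across, with a rim 4 mm high), on which the dish stands; 117 mm above the bench at rest
- dish_mid (a point): centre, half-way up, of the glass specimen dish (90 mm across, 15 mm high, open, 60 g), standing loose on the stage
- spare_dish: another glass dish, 90 mm across, 15 mm high, on the bench in front of the stand; origin under its centre; leave alone
- vial0: glass specimen vial with white cap, 25 mm across, 65 mm high, on the bench beside the key side of the stand; origin under its centre; leave alone
- vial1: a second such vial; leave alone
- vial2: a third such vial; leave alone
- tweezers: steel tweezers lying on the bench, 147 mm long along x, 9 mm wide, 5 mm high; leave alone
- wash_bottle: white plastic bottle with blue cap, 68 mm across, 160 mm high, on the bench to the right; origin under its centre; leave alone
- beaker: glass beaker, 76 mm across, 90 mm high, on the bench to the right; origin under its centre; leave alone

How it is judged:
By the outcome, as a careful person would: the job done as asked, in the order asked, and still so for the second after the job is handed in, while the arm keeps its last pose, push and grip.
It also fails if it takes over 58 s, if anything falls off the work surface, if the arm or the gripper's body presses on something with over 40 N, if the wrist force passes 120 N, or if a joint passes its speed limit or range.

## Working session

There is one attempt and no reset: what is moved stays moved. The work goes in short steps, Python scripts to look and compute and a tool call to move; the robot and the scene stay as the last step left them, time stands still between calls to the robot, and variables do not carry over. Pictures are saved under pics/ and viewed, about 8 in all and at most 12, crops included, and the job is handed in when it is done.

Besides the shell and the picture viewer there is one more tool, called by a JSON object that holds its "fn" and its "kwargs". move_arm: Moves the arm, as the interface text tells. Its arguments: {"type":"object","properties":{"moves":{"type":"string"},"grip":{"type":"number"},"grip_force":{"type":"number"}},"required":["moves"]}

```bash
mkdir -p pics; cat > h.py <<'E'
import numpy as np, cv2
from scipy.spatial.transform import Rotation as R
from workcell import bot
def att(p):
    a=np.array(p["attitude"],float)
    if a.shape==(3,3): return a
    return R.from_quat(a).as_matrix() if a.size==4 else R.from_euler('xyz',a).as_matrix()
def ray(p,uv):
    K=np.array(p["K"]);d=np.linalg.inv(K)@np.array([uv[0],uv[1],1.]);return att(p)@np.array([d[0],-d[1],-d[2]])
def at_z(p,uv,z):
    e=np.array(p["eye"]);d=ray(p,uv);return e+d*(z-e[2])/d[2]
def depth_pt(p,uv):
    z=p["z_map"][int(round(uv[1])),int(round(uv[0]))];return np.array(p["eye"])+ray(p,uv)*z
def proj(p,w):
    c=att(p).T@(np.array(w)-p["eye"]);q=np.array(p["K"])@[c[0],-c[1],-c[2]];return q[:2]/q[2]
def save(p,n): cv2.imwrite(f"pics/{n}.png",p["frame"][:,:,::-1])
E
python3 - <<'E'
from h import *
np.set_printoptions(precision=4,suppress=True)
for c in("scene","side"):
    p=bot.grab_frame(c);save(p,c+"0");print(c,[k for k in p],p["eye"],p["attitude"])
    for n,z in(("key_grip",.11),("lever_bar",.075),("stage_top",.117),("dish_mid",.1245),("stand",0)):
        for d in bot.pinpoint(p,n)[:2]: print(n,d["conf"],np.round(d["at"],1),at_z(p,d["at"],z),depth_pt(p,d["at"]))
print(bot.observe())
E
cd pics; python3 -c "
import cv2,numpy as np
cv2.imwrite('both0.png',cv2.resize(np.vstack([cv2.imread('scene0.png'),cv2.imread('side0.png')]),None,fx=.78,fy=.78))"
```

```text
scene ['frame', 'z_map', 'K', 'eye', 'attitude', 'shot'] [ 1.3722 -0.2709  0.7182] [0.9778 0.0109 1.3732]
key_grip 0.4 [322.3 197.9] [0.5577 0.0775 0.11  ] [0.5711 0.0718 0.12  ]
lever_bar 0.84 [230.8 195.3] [ 0.4359 -0.1807  0.075 ] [ 0.4357 -0.1807  0.0749]
stage_top 0.66 [273.7 197.4] [ 0.5346 -0.0647  0.117 ] [ 0.5375 -0.0654  0.1191]
dish_mid 0.23 [177.7 207.3] [ 0.5353 -0.3413  0.1245] [ 0.3637 -0.3557  0.0028]
stand 0.91 [280.2 228.3] [ 0.5398 -0.0436  0.    ] [ 0.6081 -0.0623  0.059 ]
side ['frame', 'z_map', 'K', 'eye', 'attitude', 'shot'] [0.3954 0.6028 0.6152] [ 0.9279 -0.0126 -2.9601]
key_grip 0.52 [217.6 220.8] [0.5687 0.0674 0.11  ] [0.5649 0.079  0.121 ]
key_grip 0.44 [292.9 175.9] [ 0.4251 -0.135   0.11  ] [ 0.4268 -0.179   0.0799]
lever_bar 0.72 [293.9 177. ] [ 0.424  -0.1814  0.075 ] [ 0.4237 -0.1753  0.0792]
stage_top 0.96 [245.7 189.5] [ 0.53   -0.0454  0.117 ] [ 0.5292 -0.0418  0.1198]
stage_top 0.36 [218.9 222.9] [0.5618 0.0806 0.117 ] [0.5624 0.0787 0.1152]
dish_mid 0.67 [244.3 187.4] [ 0.5328 -0.0431  0.1245] [ 0.5346 -0.0513  0.1182]
stand 0.58 [239.2 228.9] [ 0.5442 -0.0301  0.    ] [0.5295 0.0321 0.0605]
{'clock': 0.6, 'qpos': array([-1.2312,  0.5214, -0.0363,  1.5995,  0.0212,  1.0211, -0.1128]), 'qd': array([ 0.0009, -0.0005, -0.0017, -0.0004,  0.001 ,  0.0013,  0.0004]), 'joint_efforts': array([ -0.0019, -92.6508,   1.9775, -37.0152,   0.0181,   0.0021,
        -0.0001]), 'position': array([0.249 , 0.5732, 0.2313]), 'tool_rot': array([-3.1415, -0.    ,  2.7318]), 'force': array([ 1.0472,  0.0198, -0.7714]), 'moment': array([-0.0549, -0.0239, -0.0285]), 'grip_width': 0.085429504490285}
```

View pics/both0.png

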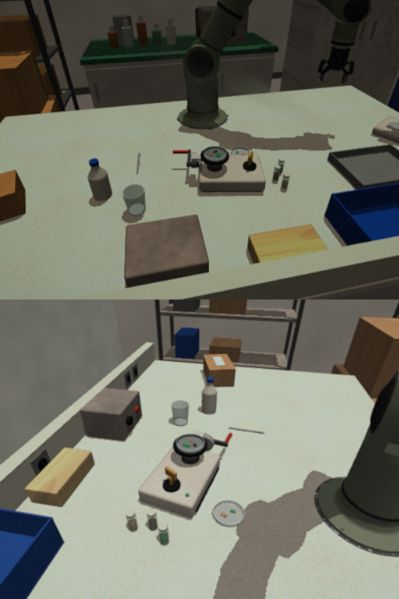

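The top view (scene camera) shows the stand at about (295,215) with the key on the robot's left and the red bar at (230,195). The side view agrees. Next I'll fit the stand pose from depth.

```bash
cat >> h.py <<'E'
def cloud(p):
    Z=p["z_map"];v,u=np.nonzero(Z>0);K=np.array(p["K"]);d=np.linalg.inv(K)@np.vstack([u,v,np.ones(len(u))])
    w=(att(p)@(d*np.array([[1],[-1],[-1]])*Z[v,u])).T+np.array(p["eye"]);return w,p["frame"][v,u].astype(int)
def near(w,c,r): return np.hypot(w[:,0]-c[0],w[:,1]-c[1])<r
E
python3 - <<'E'
from h import *
np.set_printoptions(precision=4,suppress=True)
for c in("scene","side"):
    p=bot.grab_frame(c);w,col=cloud(p)
    m=near(w,(.545,-.01),.2)&(abs(w[:,2]-.06)<.004)&(col.min(1)>60)
    r=cv2.minAreaRect((w[m,:2]*1000).astype(np.float32));print(c,m.sum(),r,np.median(w[m,2]))
    k=near(w,(.566,.077),.04)&(w[:,2]>.1)&(w[:,2]<.13);q=w[k]
    print('key',k.sum(),q.mean(0),q.min(0),q.max(0),cv2.fitLine((q[:,:2]*1000).astype(np.float32),cv2.DIST_L2,0,.01,.01).ravel() if k.sum()>4 else '')
    k=near(w,(.43,-.18),.06)&(w[:,2]>.05)&(col[:,0]>1.8*col[:,1])&(col[:,0]>50);q=w[k]
    print('bar',k.sum(),q.mean(0),q.min(0),q.max(0),cv2.fitLine((q[:,:2]*1000).astype(np.float32),cv2.DIST_L2,0,.01,.01).ravel() if k.sum()>4 else '')
    b,e=(0,0),0
    s=near(w,(.533,-.05),.08)&(w[:,2]>.108)&(w[:,2]<.128);print('stage',cv2.minEnclosingCircle((w[s,:2]*1000).astype(np.float32)),w[s,2].max())
    f=p["frame"]; cx,cy=(290,215) if c=="scene" else (235,215)
    cv2.imwrite(f"pics/{c}crop.png",cv2.resize(f[cy-60:cy+60,cx-80:cx+80,::-1],None,fx=3.3,fy=3.3,interpolation=cv2.INTER_CUBIC))
    for n,z in(("vial0",0),("spare_dish",0),("tweezers",0),("wash_bottle",0),("beaker",0)):
        for d in bot.pinpoint(p,n)[:3]: print(n,d["conf"],at_z(p,d["at"],z)[:2])
E
```

```text
scene 1757 ((557.7122802734375, 16.887847900390625), (340.6567687988281, 167.0611114501953), 79.17564392089844) 0.059097372688623806
key 57 [0.5734 0.0664 0.1157] [0.5481 0.0547 0.1004] [0.5871 0.0822 0.1239] [  0.8216  -0.57   573.3673  66.3827]
bar 59 [ 0.4338 -0.1785  0.0784] [ 0.4227 -0.2079  0.0735] [ 0.4469 -0.1483  0.0829] [   0.2121    0.9773  433.7868 -178.5499]
stage ((538.5199584960938, -70.44569396972656), 61.26038360595703) 0.1279106042808924
vial0 0.72 [0.6331 0.2005]
vial0 0.61 [0.6033 0.1716]
vial0 0.52 [0.5571 0.2153]
tweezers 0.44 [ 0.3509 -0.3566]
wash_bottle 0.98 [ 0.5548 -0.4941]
beaker 0.74 [ 0.6394 -0.3623]
side 3717 ((556.3545532226562, 27.693588256835938), (321.3518371582031, 167.37460327148438), 78.90140533447266) 0.05948805336221219
key 169 [0.5641 0.0755 0.1145] [0.5464 0.0612 0.1002] [0.5848 0.0858 0.1244] [  0.8704  -0.4924 564.0505  75.465 ]
bar 44 [ 0.4274 -0.1745  0.08  ] [ 0.4196 -0.2015  0.0759] [ 0.4352 -0.1444  0.0829] [   0.2052    0.9787  427.377  -174.4508]
stage ((536.2360229492188, -68.0665054321289), 62.539703369140625) 0.1279507232374068
vial0 0.91 [0.5888 0.1753]
vial0 0.83 [0.6411 0.1787]
vial0 0.63 [0.5527 0.2109]
spare_dish 0.76 [0.3971 0.0867]
spare_dish 0.67 [ 0.5611 -0.2134]
tweezers 0.55 [ 0.6035 -0.0474]
tweezers 0.54 [ 0.3636 -0.3356]
wash_bottle 0.64 [ 0.5463 -0.4839]
wash_bottle 0.5 [0.5849 0.1827]
beaker 0.77 [ 0.6446 -0.3438]
beaker 0.27 [ 0.429  -0.2923]
```

{"fn": "move_arm", "kwargs": {"moves": "-489 -330 0 0.14;-489 -330 0 0.14;-489 -330 0 0.14;-489 -330 0 0.14;-489 -330 0 0.14;-489 -330 0 0.14;-489 -330 0 0.14;-489 -330 0 0.14;-489 -330 0 0.14;-489 -330 0 0.14", "grip": 1}}

```text
clock: 2.03
position: [0.4737, 0.22, 0.2316]
tool_rot: [3.141, 0.0, 2.592]
force: [1.7, 0.6, 0.4]
grip_width: 0.0855
```

```bash
cat >> h.py <<'E'
def toolshift(tgt):
    o=bot.observe();return R.from_euler('xyz',o["tool_rot"]).as_matrix().T@(np.array(tgt)-o["position"])*1000
E
python3 - <<'E'
from h import *
o=bot.observe();print(o);print(toolshift([.566,.075,.22]))
E
```

```text
{'clock': 2.0333, 'qpos': array([-0.62054871,  0.3592514 ,  0.09353657,  1.87354398, -0.04166102,
        0.91013527,  0.51368534]), 'qd': array([ 0.83969491,  0.08721254,  0.1659865 , -0.12228972, -0.07974868,
        0.03687123,  1.03863647]), 'joint_efforts': array([-10.49813569, -76.56576633,   2.58009307, -31.18708134,
         0.32050557,   0.09661637,  -3.48287098]), 'position': array([0.47370162, 0.2199701 , 0.23158075]), 'tool_rot': array([3.14110901e+00, 2.01948979e-04, 2.59187668e+00]), 'force': array([1.66172953, 0.62307945, 0.42103807]), 'moment': array([-0.0311345 , -0.03628234,  0.05158618]), 'grip_width': 0.08545628808704178}
[-154.43690449  -75.39685484   11.57546965]
```

{"fn": "move_arm", "kwargs": {"moves": "-150 -72 0 0;-150 -72 0 0;-150 -72 0 0;-150 -72 0 0;-150 -72 0 0;-150 -72 0 0;-150 -72 0 0;-150 -72 0 0;-150 -72 0 0;-150 -72 0 0"}}

```text
clock: 2.87
position: [0.5629, 0.0831, 0.2314]
tool_rot: [3.141, -0.0, 2.593]
force: [-0.1, 0.1, -0.2]
grip_width: 0.0854
```

```bash
python3 - <<'E'
from h import *
np.set_printoptions(precision=4,suppress=True)
o=bot.observe();print(o["position"],o["tool_rot"],o["qpos"])
p=bot.grab_frame("wrist");save(p,"wrist1");print(p["eye"],p["attitude"])
for n,z in(("key_grip",.11),("stage_top",.117),("stand",0)):
    for d in bot.pinpoint(p,n)[:2]: print(n,d["conf"],np.round(d["at"],1),at_z(p,d["at"],z),depth_pt(p,d["at"]))
w,col=cloud(p)
k=near(w,(.566,.075),.035)&(w[:,2]>.118)&(w[:,2]<.128);q=w[k]
if k.sum()>5: print(k.sum(),cv2.minAreaRect((q[:,:2]*1000).astype(np.float32)),q[:,2].mean())
m=(abs(w[:,2]-.06)<.004)&near(w,(.55,-.01),.2)
print(m.sum(),cv2.minAreaRect((w[m,:2]*1000).astype(np.float32)))
E
```

```text
[0.5629 0.0831 0.2314] [ 3.1413 -0.0001  2.5933] [-0.3514  0.4355  0.1384  1.7573 -0.0717  0.9535  0.8383]
[0.4943 0.1246 0.3744] [-0.3144 -0.0012  1.022 ]
key_grip 0.66 [245.7 189.6] [0.5639 0.0706 0.11  ] [0.5604 0.0733 0.1234]
key_grip 0.24 [362.2 166.2] [0.5981 0.167  0.11  ] [0.6322 0.1809 0.0232]
stage_top 0.72 [350.7  85.1] [0.5324 0.1863 0.117 ] [0.5416 0.2012 0.0548]
stand 0.85 [167.  189.7] [ 0.542  -0.0353  0.    ] [ 0.5344 -0.0097  0.06  ]
stand 0.55 [247.1 189.7] [0.5939 0.0496 0.    ] [0.5611 0.0743 0.1234]
537 ((563.413818359375, 72.11896514892578), (9.289899826049805, 41.2314338684082), 57.62799835205078) 0.12252413993609129
24553 ((554.6693115234375, 28.797195434570312), (320.60089111328125, 167.02783203125), 78.68578338623047)
```

View pics/wrist1.png

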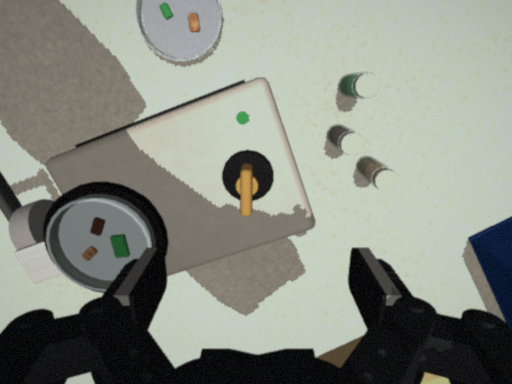

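{"fn": "move_arm", "kwargs": {"moves": "-6 -8 30 0.017;-6 -8 60 0.017;-6 -8 90 0.017;-6 -8 115 0.017;-6 -8 130 0.017;-6 -8 138 0.017;-6 -8 138 0.017;-6 -8 138 0.017;-6 -8 138 0.017;-6 -8 138 0.017"}}

```text
clock: 3.9
position: [0.5648, 0.0723, 0.0945]
tool_rot: [3.14, 0.001, 2.575]
force: [-0.6, -0.2, 0.0]
grip_width: 0.0854
```

```bash
python3 - <<'E'
from h import *
o=bot.observe();print(o["position"],o["tool_rot"],o["force"],toolshift([.5635,.073,.093]))
E
```

```text
[0.5647637  0.07225968 0.09446216] [3.14033829e+00 1.25293900e-03 2.57483463e+00] [-0.63129763 -0.15924118  0.02122681] [ 1.46542898 -0.05574146  1.46026041]
```

{"fn": "move_arm", "kwargs": {"moves": "1 0 1 0;1 0 1 0;1 0 1 0;1 0 1 0;1 0 1 0;1 0 1 0;1 0 1 0;1 0 1 0;1 0 1 0;1 0 1 0", "grip": 0, "grip_force": 40}}

```text
clock: 4.73
position: [0.5629, 0.072, 0.0924]
tool_rot: [-3.141, -0.0, 2.574]
force: [-3.7, -3.7, 5.7]
grip_width: 0.0095
```

```bash
python3 - <<'E'
from h import *
o=bot.observe();print(o["position"],o["tool_rot"],o["force"],o["moment"],o["grip_width"])
E
```

```text
[0.5629201  0.07195803 0.09238292] [-3.14055573e+00 -3.28702064e-04  2.57420769e+00] [-3.66466489 -3.69942257  5.68601013] [-0.74932923  0.74135159 -0.01085651] 0.009468091460551645
```

{"fn": "move_arm", "kwargs": {"moves": "0 0 0 0.1;0 0 0 0.2;0 0 0 0.3;0 0 0 0.4;0 0 0 0.5;0 0 0 0.6;0 0 0 0.7;0 0 0 0.8;0 0 0 0.9;0 0 0 1.0"}}

```text
clock: 5.57
position: [0.5645, 0.0729, 0.0925]
tool_rot: [3.139, -0.0, 1.57]
force: [6.7, 0.4, -5.5]
grip_width: 0.0093
```

```bash
python3 - <<'E'
from h import *
o=bot.observe();print(o)
E
```

```text
{'clock': 5.5667, 'qpos': array([-0.5005189 ,  0.65778254,  0.38387282,  1.87668436, -0.37428147,
        0.67556309,  0.10507324]), 'qd': array([-0.21867875,  0.06353648,  0.32509766,  0.01069679, -0.32223485,
        0.04412878, -0.89826657]), 'joint_efforts': array([  2.69375078, -91.01226568,  10.4253754 , -21.78503036,
         1.27241291,   2.16691621,   2.87823826]), 'position': array([0.56445378, 0.07285604, 0.09254009]), 'tool_rot': array([ 3.13918409e+00, -1.13834788e-04,  1.57014949e+00]), 'force': array([ 6.72477607,  0.39544185, -5.47912535]), 'moment': array([ 0.09258913, -1.59144656,  0.11094807]), 'grip_width': 0.009337523399436517}
```

{"fn": "move_arm", "kwargs": {"moves": "0 0 0 0.1;0 0 0 0.2;0 0 0 0.3;0 0 0 0.4;0 0 0 0.5;0 0 0 0.6;0 0 0 0.7;0 0 0 0.8;0 0 0 0.9;0 0 0 1.0"}}

```text
clock: 6.4
position: [0.566, 0.072, 0.0927]
tool_rot: [3.137, -0.004, 0.57]
force: [18.9, -6.0, -14.9]
grip_width: 0.0097
```

```bash
python3 - <<'E'
from h import *
o=bot.observe();print(o["qpos"],o["force"],o["moment"])
E
```

```text
[-0.67170539  0.73205421  0.65255829  1.88401629 -0.64169449  0.74016786
 -0.65412659] [ 18.89163745  -6.00554867 -14.89071562] [-1.00408831 -3.87731063  0.1307634 ]
```

{"fn": "move_arm", "kwargs": {"moves": "0.5 0.5 0.3 0.08;1 1 0.6 0.16;1.5 1.5 1 0.24;1.5 1.5 1 0.32;1.5 1.5 1 0.40;1.5 1.5 1 0.48;1.5 1.5 1 0.56;1.5 1.5 1 0.64;1.5 1.5 1 0.70;1.5 1.5 1 0.75"}}

```text
clock: 7.23
position: [0.5667, 0.0706, 0.0923]
tool_rot: [3.14, -0.003, -0.18]
force: [2.3, -8.2, 11.6]
grip_width: 0.0093
```

```bash
python3 - <<'E'
from h import *
o=bot.observe();print(o["qpos"],o["force"],o["moment"])
E
```

```text
[-0.77473523  0.81630591  0.8420795   1.88559438 -0.82580529  0.8283505
 -1.23981001] [ 2.28686305 -8.20835271 11.64695638] [-1.94002219 -0.38268614  0.10941126]
```

Now in small increments to the stop, watching the moment.

{"fn": "move_arm", "kwargs": {"moves": "0 1 -0.5 0.02;0 1 -1 0.04;0 1 -1 0.06;0 1 -1 0.08;0 1 -1 0.1;0 1 -1 0.12;0 1 -1 0.14;0 1 -1 0.16;0 1 -1 0.16;0 1 -1 0.16"}}

```text
clock: 8.07
position: [0.5665, 0.0703, 0.0926]
tool_rot: [3.14, -0.003, -0.334]
force: [7.8, -5.9, -3.6]
grip_width: 0.0095
```

```bash
python3 - <<'E'
from h import *
o=bot.observe();print(o["qpos"],o["force"],o["moment"],o["tool_rot"])
E
```

```text
[-0.79341606  0.83520022  0.87941299  1.88646198 -0.85993721  0.84970447
 -1.36472774] [ 7.8348515  -5.85523705 -3.59520515] [-1.48128894 -1.64135457  1.24372527] [ 3.14040677 -0.00315257 -0.33430484]
```

{"fn": "move_arm", "kwargs": {"moves": "0 0 0 0;0 0 0 0;0 0 0 0;0 0 0 0;0 0 -15 0;0 0 -45 0;0 0 -80 0;0 0 -120 0;0 0 -150 0;0 0 -150 0", "grip": 0.5}}

```text
clock: 8.9
position: [0.567, 0.0705, 0.2486]
tool_rot: [-3.138, -0.006, -0.336]
force: [0.7, -0.3, 0.2]
grip_width: 0.0427
```

```bash
python3 - <<'E'
from h import *
np.set_printoptions(precision=4,suppress=True)
o=bot.observe();print(o["position"],o["tool_rot"],o["qpos"],o["force"],o["grip_width"])
p=bot.grab_frame("wrist");save(p,"wrist2");w,col=cloud(p)
k=near(w,(.565,.071),.035)&(w[:,2]>.118)&(w[:,2]<.128);q=w[k]
print(k.sum(), cv2.minAreaRect((q[:,:2]*1000).astype(np.float32)) if k.sum()>5 else '')
for c in("side","scene"):
    p=bot.grab_frame(c);save(p,c+"2");w,col=cloud(p)
    k=near(w,(.565,.073),.035)&(w[:,2]>.1)&(w[:,2]<.126);q=w[k]
    print(c,k.sum(), q.mean(0),cv2.minAreaRect((q[:,:2]*1000).astype(np.float32)))
E
cd pics; python3 -c "
import cv2,numpy as np
a=cv2.imread('side2.png')[130:290,120:333];cv2.imwrite('v2.png',np.vstack([cv2.resize(cv2.imread('wrist2.png'),(400,300)),cv2.resize(a,(400,300))]))"
```

```text
[0.567  0.0705 0.2486] [-3.1382 -0.0058 -0.3361] [-0.9139  0.6628  1.0885  1.7651 -0.6532  1.1182 -1.5175] [ 0.7484 -0.3209  0.2025] 0.042660259902077204
500 ((564.4842529296875, 70.7027359008789), (9.961424827575684, 41.333229064941406), 75.246337890625)
side 189 [0.5644 0.0751 0.1138] ((565.3402099609375, 74.02581787109375), (11.901677131652832, 40.70280456542969), 76.5373306274414)
scene 57 [0.573  0.0666 0.1157] ((567.5470581054688, 67.98519897460938), (11.094423294067383, 42.770545959472656), 76.88517761230469)
```

View pics/v2.png

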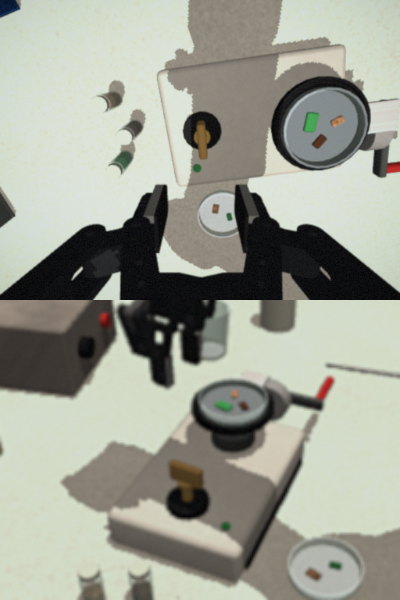

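The key reads 3.20 rad from the picture (wing at −14.75°, stand at −11.3°), so it is at its stop and nothing else has moved. Next, the lever.

{"fn": "move_arm", "kwargs": {"moves": "-48 280 0 -0.12;-48 280 0 -0.24;-48 280 0 -0.36;-48 280 0 -0.48;-48 280 0 -0.6;-48 280 0 -0.72;-48 280 0 -0.84;-48 280 0 -0.96;-48 280 0 -1.08;-48 280 0 -1.2", "grip": 0.7}}

```text
clock: 9.88
position: [0.4269, -0.1778, 0.2419]
tool_rot: [-3.14, 0.001, 0.869]
force: [-0.2, -0.1, 0.2]
grip_width: 0.0599
```

{"fn": "move_arm", "kwargs": {"moves": "0 0 0 -0.12;0 0 0 -0.24;0 0 0 -0.36;0 0 0 -0.48;0 0 0 -0.51;0 0 0 -0.51;0 0 0 -0.51;0 0 0 -0.51;0 0 0 -0.51;0 0 0 -0.51"}}

```text
clock: 10.72
position: [0.4277, -0.1773, 0.2422]
tool_rot: [-3.141, 0.0, 1.374]
force: [0.6, 0.5, 0.1]
grip_width: 0.06
```

```bash
python3 - <<'E'
from h import *
np.set_printoptions(precision=4,suppress=True)
o=bot.observe();print(o["position"],o["tool_rot"],o["qpos"],o["force"],o["grip_width"])
p=bot.grab_frame("wrist");save(p,"wrist3");w,col=cloud(p)
k=near(w,(.43,-.178),.06)&(w[:,2]>.05)&(col[:,0]>1.8*col[:,1])&(col[:,0]>50);q=w[k]
print(k.sum());
if k.sum()>5: print(q.mean(0),q.min(0),q.max(0),cv2.minAreaRect((q[:,:2]*1000).astype(np.float32)))
for d in bot.pinpoint(p,"lever_bar")[:2]: print(d,at_z(p,d["at"],.075))
print(toolshift([.4295,-.178,.15]))
E
```

```text
[ 0.4277 -0.1773  0.2422] [-3.1412  0.0001  1.374 ] [-0.282   0.304   0.6818  2.0211 -0.2436  0.8965  0.3342] [0.6489 0.4889 0.1135] 0.06002312220565274
755
[ 0.4275 -0.1763  0.0807] [ 0.4157 -0.2085  0.0767] [ 0.4391 -0.1463  0.0841] ((427.5379638671875, -177.50042724609375), (62.87337112426758, 11.993274688720703), 78.43568420410156)
{'at': [257.3, 172.0], 'conf': 0.89} [ 0.426  -0.1815  0.075 ]
[-0.3265  1.902  92.2388]
```

View pics/wrist3.png

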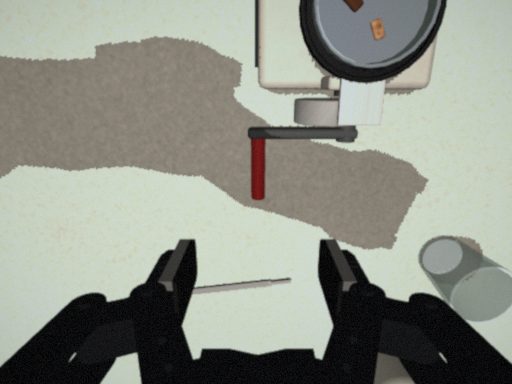

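{"fn": "move_arm", "kwargs": {"moves": "-3 0.5 30 0;-3 0.5 65 0;-3 0.5 100 0;-3 0.5 130 0;-3 0.5 155 0;-3 0.5 172 0;-3 0.5 182 0;-3 0.5 186 0;-3 0.5 186 0;-3 0.5 186 0"}}

```text
clock: 11.65
position: [0.428, -0.1807, 0.057]
tool_rot: [3.141, 0.0, 1.375]
force: [-0.0, -0.1, 1.2]
grip_width: 0.0597
```

{"fn": "move_arm", "kwargs": {"moves": "0 0 0 0;0 0 0 0;0 0 0 0;0 0 0 0;0 0 0 0;0 0 0 0;0 0 0 0;0 0 0 0;0 0 0 0;0 0 0 0", "grip": 0, "grip_force": 50}}

```text
clock: 12.48
position: [0.4276, -0.1803, 0.0566]
tool_rot: [3.141, -0.0, 1.375]
force: [-2.9, 1.3, 8.5]
grip_width: 0.0126
```

```bash
python3 - <<'E'
from h import *
np.set_printoptions(precision=4,suppress=True)
o=bot.observe();print(o["position"],o["tool_rot"],o["qpos"],o["force"],o["moment"],o["grip_width"])
E
```

```text
[ 0.4276 -0.1803  0.0566] [ 3.1415 -0.0003  1.3749] [-0.0364  0.6183  0.4113  2.1589 -0.5446  0.4644  0.6055] [-2.8816  1.264   8.5411] [ 0.241   0.4539 -0.0225] 0.012556623626611642
```

{"fn": "move_arm", "kwargs": {"moves": "0 0.3 -6.8 0;0 1.1 -13.5 0;0 2.4 -20.2 0;0 4.3 -26.7 0;0 6.7 -33.1 0;0 9.6 -39.3 0;0 13 -45.1 0;0 16.8 -50.8 0;0 21.1 -56 0;0 25.8 -61 0"}}

```text
clock: 13.32
position: [0.4485, -0.1846, 0.1173]
tool_rot: [-3.133, -0.002, 1.374]
force: [-33.3, 6.1, 16.1]
grip_width: 0.0123
```

```bash
python3 - <<'E'
from h import *
np.set_printoptions(precision=4,suppress=True)
o=bot.observe();print(o["position"],o["tool_rot"],o["qpos"],o["force"],o["moment"],o["grip_width"])
p=bot.grab_frame("scene");save(p,"scene4");w,col=cloud(p)
k=(np.hypot(w[:,0]-.45,w[:,1]+.18)<.08)&(w[:,2]>.05)&(col[:,0]>1.8*col[:,1])&(col[:,0]>50);print(k.sum(),w[k].mean(0))
s=near(w,(.537,-.06),.08)&(w[:,2]>.1)&(w[:,2]<.17)
print(np.percentile(w[s,2],[50,90,98]))
E
```

```text
[ 0.4485 -0.1846  0.1173] [-3.1327 -0.0016  1.3738] [-0.1243  0.544   0.5301  2.0741 -0.4505  0.6456  0.5146] [-33.3357   6.0507  16.1112] [1.168  7.2815 0.0819] 0.012254835287901562
42 [ 0.4554 -0.179   0.1326]
[0.1321 0.1417 0.1442]
```

{"fn": "move_arm", "kwargs": {"moves": "0 0 0 0;0 0 0 0;0 0 0 0;0 0 0 0;0 0 0 0;0 0 0 0;0 0 0 0;0 0 0 0;0 0 0 0;0 0 0 0"}}

```text
clock: 14.2
position: [0.4483, -0.1846, 0.1172]
tool_rot: [-3.133, -0.002, 1.374]
force: [-30.5, 5.4, 16.1]
grip_width: 0.012
```

```bash
python3 - <<'E'
from h import *
np.set_printoptions(precision=4,suppress=True)
o=bot.observe();print(o["position"],o["tool_rot"],o["force"],o["moment"],o["grip_width"])
p=bot.grab_frame("side");save(p,"side4");f=p["frame"];s=bot.grab_frame("scene")["frame"]
cv2.imwrite("pics/v4.png",np.vstack([cv2.resize(x[:,:,::-1],(480,300),interpolation=cv2.INTER_CUBIC) for x in(f[130:230,200:360],s[150:250,190:350])]))
E
```

```text
[ 0.4483 -0.1846  0.1172] [-3.1329 -0.0018  1.3736] [-30.4738   5.4268  16.102 ] [1.218  6.5743 0.0422] 0.011956287017374572
```

View pics/v4.png

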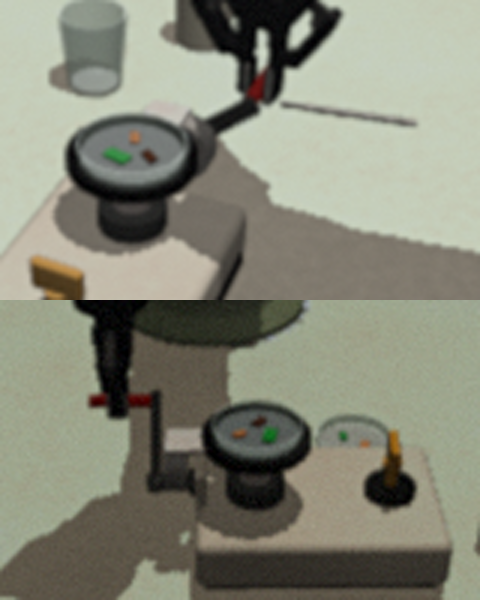

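{"fn": "move_arm", "kwargs": {"moves": "0 0 -1 0;0 0 -2 0;0 0 -3 0;0 0 -4 0;0 0 -4 0;0 0 -4 0;0 0 -4 0;0 0 -4 0;0 0 -4 0;0 0 -4 0"}}

```text
clock: 15.13
position: [0.4513, -0.1851, 0.1214]
tool_rot: [-3.138, -0.001, 1.374]
force: [-9.5, 1.3, -3.1]
grip_width: 0.012
```

```bash
cat >> h.py <<'E'
def bar(p):
    w,col=cloud(p);k=(np.hypot(w[:,0]-.46,w[:,1]+.18)<.1)&(w[:,2]>.05)&(col[:,0]>1.8*col[:,1])&(col[:,0]>50)
    q=w[k];return k.sum(),q.mean(0) if k.sum() else None
E
python3 - <<'E'
from h import *
np.set_printoptions(precision=4,suppress=True)
o=bot.observe();print(o["position"],o["tool_rot"],o["force"],o["moment"],o["grip_width"])
for c in("scene","side"):
    p=bot.grab_frame(c);print(bar(p));u=proj(p,o["position"]);print(u)
    for n in("lever_bar","stage_top"):
        for d in bot.pinpoint(p,n)[:1]: print(n,d,depth_pt(p,d["at"]))
E
```

```text
[ 0.4513 -0.1851  0.1214] [-3.1383 -0.0005  1.3744] [-9.4528  1.2977 -3.1424] [0.4231 2.4139 0.0012] 0.011995972394525174
(np.int64(43), array([ 0.4588, -0.1786,  0.1367]))
[229.2368 185.7974]
lever_bar {'at': [226.4, 180.1], 'conf': 0.8} [ 0.47   -0.1941  0.1547]
stage_top {'at': [275.0, 195.9], 'conf': 0.62} [ 0.5518 -0.0652  0.1341]
(np.int64(35), array([ 0.4535, -0.1717,  0.1392]))
[285.1653 160.7621]
lever_bar {'at': [285.5, 153.8], 'conf': 0.82} [ 0.452  -0.1868  0.1419]
stage_top {'at': [246.1, 183.5], 'conf': 0.72} [ 0.5295 -0.0482  0.1327]
```

{"fn": "move_arm", "kwargs": {"moves": "0 2.4 -2.6 0;0 5 -5 0;0 7.6 -7.4 0;0 10.3 -9.7 0;0 13.1 -11.8 0;0 15.9 -13.8 0;0 18.9 -15.8 0;0 21.9 -17.6 0;0 21.9 -17.6 0;0 21.9 -17.6 0", "grip_force": 60}}

```text
clock: 16.27
position: [0.4725, -0.1894, 0.1394]
tool_rot: [-3.138, -0.001, 1.374]
force: [-15.3, 3.9, 9.2]
grip_width: 0.0118
```

```bash
python3 - <<'E'
from h import *
np.set_printoptions(precision=4,suppress=True)
o=bot.observe();print(o["position"],o["tool_rot"],o["force"],o["moment"],o["grip_width"])
for c in("scene","side"):
    p=bot.grab_frame(c);print(bar(p))
E
```

```text
[ 0.4725 -0.1894  0.1394] [-3.1379 -0.0008  1.3743] [-15.2871   3.8553   9.2138] [0.9255 3.6074 0.0392] 0.01178394174174523
(np.int64(39), array([ 0.4798, -0.1838,  0.1526]))
(np.int64(36), array([ 0.4741, -0.1745,  0.1559]))
```

{"fn": "move_arm", "kwargs": {"moves": "0 1.8 -2 0;0 3.8 -3.2 0;0 5.8 -4.3 0;0 7.8 -5.4 0;0 9.8 -6.2 0;0 11.8 -7 0;0 13.8 -7.8 0;0 15.8 -8.5 0;0 17.8 -9 0;0 17.8 -9 0"}}

```text
clock: 17.2
position: [0.491, -0.193, 0.1484]
tool_rot: [-3.139, -0.0, 1.375]
force: [-8.5, 2.4, 2.0]
grip_width: 0.0115
```

```bash
python3 - <<'E'
from h import *
np.set_printoptions(precision=4,suppress=True)
o=bot.observe();print(o["position"],o["tool_rot"],o["force"],o["moment"],o["grip_width"])
for c in("scene","side"):
    p=bot.grab_frame(c);print(bar(p));w,col=cloud(p)
    s=near(w,(.5385,-.0615),.06)&(w[:,2]>.11)&(w[:,2]<.17);print(np.percentile(w[s,2],[50,90,98]))
E
```

```text
[ 0.491  -0.193   0.1484] [-3.1395 -0.0003  1.3745] [-8.5474  2.399   2.0337] [0.5117 2.0942 0.052 ] 0.01146167146754331
(np.int64(45), array([ 0.4986, -0.1876,  0.1606]))
[0.1373 0.1468 0.1492]
(np.int64(35), array([ 0.4929, -0.1786,  0.1629]))
[0.1376 0.1474 0.1496]
```

{"fn": "move_arm", "kwargs": {"moves": "0 1 -0.5 0;0 2 -0.8 0;0 3 -1.1 0;0 4 -1.3 0;0 5 -1.5 0;0 5.5 -1.5 0;0 5.5 -1.5 0;0 5.5 -1.5 0;0 5.5 -1.5 0;0 5.5 -1.5 0"}}

```text
clock: 18.13
position: [0.4962, -0.1941, 0.15]
tool_rot: [-3.14, -0.0, 1.375]
force: [-8.9, 2.6, 2.6]
grip_width: 0.0114
```

```bash
python3 - <<'E'
from h import *
np.set_printoptions(precision=4,suppress=True)
o=bot.observe();print(o["position"],o["tool_rot"],o["force"],o["moment"],o["grip_width"])
im=[]
for c in("scene","side"):
    p=bot.grab_frame(c);print(bar(p));w,col=cloud(p)
    s=near(w,(.5385,-.0615),.06)&(w[:,2]>.11)&(w[:,2]<.17);print(np.percentile(w[s,2],[50,90,98]))
    # lever arm: dark pixels in plane y_s ~ -123
    f=p["frame"];im.append(f[140:240,180:340] if c=="scene" else f[110:210,190:350])
cv2.imwrite("pics/v5.png",np.vstack([cv2.resize(x[:,:,::-1],(480,300),interpolation=cv2.INTER_CUBIC) for x in im]))
E
```

```text
[ 0.4962 -0.1941  0.15  ] [-3.1396 -0.0004  1.3745] [-8.8611  2.5536  2.602 ] [0.4746 2.1575 0.0134] 0.011421525689192451
(np.int64(46), array([ 0.5039, -0.1859,  0.1612]))
[0.1372 0.1467 0.1494]
(np.int64(35), array([ 0.4981, -0.1789,  0.1643]))
[0.1377 0.1473 0.1495]
```

View pics/v5.png

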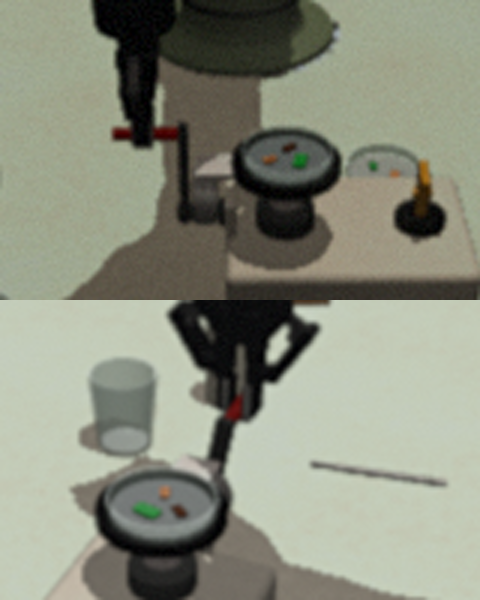

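The picture shows the bar between the fingers (scene crop 145,133), the lever nearly upright and the dish on the raised stage. One hold to check it is steady.

{"fn": "move_arm", "kwargs": {"moves": "0 0 -0.2 0;0 0 -0.3 0;0 0 -0.3 0;0 0 -0.3 0;0 0 -0.3 0;0 0 -0.3 0;0 0 -0.3 0;0 0 -0.3 0;0 0 -0.3 0;0 0 -0.3 0"}}

```text
clock: 19.07
position: [0.4962, -0.1941, 0.15]
tool_rot: [-3.139, -0.0, 1.374]
force: [-8.0, 1.8, -1.5]
grip_width: 0.0115
```

```bash
python3 - <<'E'
from h import *
np.set_printoptions(precision=4,suppress=True)
o=bot.observe();print(o["position"],o["force"],o["grip_width"],np.abs(o["qd"]).max())
for c in("scene","side"):
    p=bot.grab_frame(c);b=bar(p);print(b)
    w,_=cloud(p);k=near(w,(.565,.073),.035)&(w[:,2]>.1)&(w[:,2]<.126);print(cv2.minAreaRect((w[k,:2]*1000).astype(np.float32))[2])
if abs(o["position"][0]-.4962)<.0015 and o["grip_width"]>.0105: print(bot.job_done())
E
```

```text
[ 0.4962 -0.1941  0.15  ] [-7.9644  1.7842 -1.5006] 0.01153625396612408 0.002442982049744689
(np.int64(48), array([ 0.5037, -0.1873,  0.1614]))
77.42717742919922
(np.int64(34), array([ 0.498 , -0.1797,  0.1641]))
74.25309753417969
the job is handed in; nothing more can be done
None
```

I wound the key clockwise to its stop, swung the lever up to about 1.40 rad, and handed the job in at about 19 s with the gripper still holding the bar.

**Key:** I wound it in one continuous grip. At the stop the wrist moment jumped from 0.1 to 1.2 N m. The wing then measured about 3.2 rad of turn, and later pictures agreed within their noise (about ±2°).

**Lever:** My last three estimates of its angle were 1.39 rad (measured from the key axis), 1.39 rad (from tool travel) and 1.41 rad (from the camera view of the bar). The stage height no longer changed between about 1.34 and 1.40 rad, so it is at the top of its lift. In the final hold the pose, grip and force (about 8 N from the spring) were steady.

**What went off plan:**
- The bar crept about 6 mm toward the fingertips as it turned between the pads. For a moment this raised the force on the tool to about 37 N, and I eased it by lifting the tool path.
- The grip on the bar reads 11.5 mm, less than its 14 mm thickness. The pictures show it still held between the fingers.

In the pictures the dish stayed on the stage. I saw nothing else displaced, but I did not re-measure the other glassware and tools at the end.

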